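# Set up a detector probe and its check source on the bench stand

### The arm

A 6-joint arm with a two-finger parallel gripper is mounted at the origin on a cart in front of the work surface, level with it; the furniture and walls round the work are solid. World frame = base frame: x ahead of the robot, y to its left, z up, the work surface at z = 0. Lengths are in m, angles in rad, forces in N, time in s.
With the tool pointing down it reaches from about 0.3 to 0.775 m from the base axis. Payload 14.6 kg.
Tool frame: the origin (TCP) lies midway between the tips of the shut fingers; the grasp point (between the pads) lies 19 mm behind it (ctrl.pinch_z is the z of the grasp point in the tool frame, in m); z points along the fingers, y is the line along which they close (so a half turn about z gives the same grasp; the last joint's range is limited). The gripper opens to 94 mm and grips with 3 to 60 N. Pads are 16 mm wide; open, the fingers measure 119 mm over their backs; the gripper's body (75 mm by 177 mm) begins 78 mm behind the grasp point.
Start: joints at [-1.23, 0.3, 1.521, -0, 1.321, -0.067], TCP at [0.218, -0.505, 0.205] pointing down, gripper open.
Joint ranges: [-3.03, 3.03], [-0.79, 2.21], [0.23, 2.52], [-1.04, 4.18], [0, 3.07], [-2.55, 2.55]. Speed limits (rad/s): [2.22, 2.22, 2.57, 3.14, 3.14, 3.14].

### API

Orientations are given as [roll, pitch, yaw] about the fixed x, y, z axes, in that order (R = Rz(yaw) Ry(pitch) Rx(roll)).
In Python, from station import ctrl, camera, ticket gives the robot as it stands. The module is installed in compiled form; this text tells all that it offers.
- The arm moves only by the shell command python3 -m inch 'ROWS' [FORCE]. ROWS is text: rows parted by semicolons, each of 7 numbers parted by spaces: the opening, from -1 (shut) to 1 (fully open), then the shift along the tool's x, y, z in units of 0.03 m (1.0 is 0.03 m), then the turn, a rotation vector about the tool's x, y, z in units of 10 degrees (1.0 is 10 degrees). In form: grip dx dy dz rx ry rz; .... A call has 1 to 10 rows; each row shifts and turns the commanded pose from where the row before left it, along the tool's axes as they then stand; what a row does not reach is not made up. A row lasts 1/8 s, in which the tool goes at most 62.5 mm and 10.7 degrees, less where a joint would pass 70% of its speed; a pose out of reach is approached as far as the arm can. A call with a number of a shift or a turn outside -1 to 1 is refused whole. A call with a gripper value outside its range is refused whole. The fingers move at their own pace and stop on an object; FORCE is the grip in N (left out, the last holds). Time passes only in rows, so rows that do not move let the fingers close. It gives the time, the measured TCP pose, the force, the opening and the grip force at its end, in the units of the state.
- ctrl.get_obs(): the state, without advancing time (a new reading comes with each control period).
- camera(name): name is "side" or "top" or "wrist"; returns a dict with "img" (480x640x3 uint8, blue, green, red), "range_z" (480x640 float32, m along the optical axis (not along the pixel's ray), 0 where there is no reading), "intrinsics" (3x3 intrinsics, pixels), "k1" (the pictures are not rectified: a ray, as slopes to the right and down, at radius r is drawn at 1 + k1 r^2 times it, then the intrinsics apply), "view" (4x4, takes a point from world to camera coordinates). Camera axes: x right, y down, z forward; pixel columns grow to the right and rows downward; lengths in m; the calibration is good to about 2 mm. A picture is of the moment at which its call begins.
- ticket.hand_in(): hands the job in; it is judged then, once.
The state is a dict: "time_s": time; "qpos": joint angles; "joint_vel": joint speeds; "tau": joint torques, N m; "ee_pos": TCP position; "eef_rot": TCP orientation; "force": force on the tool from outside, world axes, zero at the start; "moment": the same for the moment, N m; "grip_width": finger opening in m; "grip_force": force on a finger pad.
Only numpy, scipy, OpenCV 4.12 (cv2) and the standard library are available. Lean on these libraries where they do the work, as an engineer would, in place of code of your own. Each camera call takes 0.05 s, during which the arm holds its last target. There are 200 camera calls.

### The job

Get the probe ready for a source check: lay it over the fork clip of the bench stand with its round head pointing to the source carriage and its square box over the rear rest, and press it down past the sprung jaw until it sits fully home and the jaw has closed over it. Then slide the source carriage fully up to its end stop in front of the probe, let go of everything, and leave the other things on the table undisturbed.

Things in the scene. Friction and masses are not known exactly. Their poses are not given: they have to be found in the camera images.
- probe: loose detector probe, 200 mm long, 0.24 kg, lying level, axis 18 mm up. Origin on its axis mid clip groove, x along the axis to the window. Along x (mm): -21..21 groove dia 26; 21..51 aluminium head dia 36, flat window at its end; -29..-21 collar dia 34; -95..-29 black barrel dia 28; -137..-95 grey square box 36 x 36, flat side down; -149..-137 connector stub dia 10
- probe_barrel (a point): middle of the probe's black barrel, on its axis, 62 mm behind the probe's origin: the place to grasp it; axes as the probe's
- stand: bench stand fixed to the table: grey metal base 12 mm thick, x -150..185 mm, y -50..50 mm. Origin on the table under the fork clip; x runs along the base to the source carriage, y to the sprung jaw, z up. The black fork clip stands at x = 0, 30 mm wide in x: fixed prong on the -y side (inner face y = -13 mm, flared lip 70 mm high), sprung jaw on the +y side
- clip_seat (a point): where the probe's origin lies when fully home (probe x along the stand's x): on the clip's axis, 45 mm above the table. A probe only laid in the mouth rests with its groove about 20 mm higher, nose up; pressed with about 10 to 20 N on the barrel close behind the collar, the jaw swings out and snaps back over it
- jaw (a joint): sprung grey jaw of the fork clip, hinged low on its +y side: 0 rad closed, about 0.15 rad while the probe passes, at most 0.6; the spring drives it back to 0
- jaw_tip (a point): upper edge of the thumb tab of the jaw, 74 mm above the table when closed; the jaw's nose lies 15 mm below it
- carriage (a joint): travel of the source carriage on its rail towards the clip: 0 m at the outer end, 0.060 m at the end stop; it stays where it is left, about 2 N of friction
- carriage_grip (a point): middle of the top of the carriage's upright black grip, 69 mm above the table; the grip is 14 mm in the stand's x, 30 mm in y, 34 mm tall, on the 56 mm wide carriage (top 36 mm above the table, reaching 10 mm beyond the point in +x). A plate 62 mm high with the source disc stands on its clip side, a 21 mm gap from the grip
- sample_jar: bystander: orange jar with white lid, 54 mm wide, 58 mm tall; origin at the centre of its underside
- vial: bystander: clear vial with ribbed cap, 28 mm wide, 63 mm tall; origin at the centre of its underside
- black_probe: bystander: slim black antenna wand, 13 mm thick, 85 mm long (not the detector probe); origin at the centre of its underside
- mouse: bystander: computer mouse, 106 x 61 x 37 mm; origin at the centre of its underside
- rear_rest (a point): middle of the flat top of the black rear rest, 27 mm above the table, 114 mm behind the clip, 34 mm long in x; the probe's square box lies on it between two cheeks 46 mm apart that rise to 44 mm above the table; axes as the stand's
- power_adapter: bystander: black power adapter lying flat, 50 x 152 x 32 mm; origin at the centre of its underside

How it is judged:
On the way, in this order (a step that is already met when the one before it is completed fails the run):
1. the probe is pressed fully home in the fork clip, head towards the carriage, and the jaw has closed over it (z of probe in the frame of clip_seat between -0.004 and 0.004 m and y of probe in the frame of clip_seat between -0.004 and 0.004 m and distance between probe and clip_seat below 0.012 m and x of probe_barrel in the frame of clip_seat below -0.04 m and angle between the x axis of probe and the x axis of stand, either way round below 0.1 rad and value of joint jaw below 0.05 rad), for 0.2 s.
2. the source carriage is slid up to its end stop (value of joint carriage above 0.057 m), for 0.1 s.
At the end, for the whole second after the job is handed in: The probe sits at rest in the fork clip, its groove within 4 mm of the seat in height and sideways and 12 mm in all, lying along the stand to within 0.1 rad with its head towards the carriage; the jaw is closed over it (below 0.05 rad); the carriage is within 3 mm of its end stop (all of step 1 and value of joint carriage above 0.057 m and linear speed of probe below 0.02 m/s); the robot touches nothing.
It fails at once if a bystander is shifted by more than 30 mm or knocked over (distance of any of sample_jar, vial, black_probe, mouse, power_adapter from where it was at the start of the episode above 0.03 m or angle between any of sample_jar, vial's own z axis and vertical above 0.5 rad).
It also fails if it takes over 48 s, if anything falls off the work surface, if the arm or the gripper's body presses on something with over 40 N, if the wrist force passes 120 N, or if a joint passes its speed limit or range.

## Working session

There is one attempt and no reset: what is moved stays moved. The work goes in short steps, Python scripts to look and compute and a shell command to move; the robot and the scene stay as the last step left them, time stands still between calls to the robot, and variables do not carry over. Pictures are saved under pics/ and viewed, at most 10 in all, crops included, and the job is handed in when it is done.

```bash
mkdir -p pics; cat > h.py <<'E'
import numpy as np, cv2
from station import ctrl, camera
from scipy.spatial.transform import Rotation as R
def cloud(c):
    K=c["intrinsics"];k1=c["k1"];z=c["range_z"]
    v,u=np.mgrid[0:480,0:640].astype(float)
    x=(u-K[0,2])/K[0,0];y=(v-K[1,2])/K[1,1]
    rd=np.hypot(x,y);r=rd.copy()
    for _ in range(20): r=rd/(1+k1*r*r)
    s=np.where(rd>0,r/np.maximum(rd,1e-9),1)
    P=np.stack([x*s*z,y*s*z,z,np.ones_like(z)],-1)@np.linalg.inv(c["view"]).T
    P=P[...,:3];P[z<=0]=np.nan
    return P
def rows(target_xyz,yaw=None):
    o=ctrl.get_obs();Rm=R.from_euler('xyz',o["eef_rot"]).as_matrix()
    return Rm.T@(np.array(target_xyz)-o["ee_pos"])/0.03
E
python3 - <<'E'
from h import *
o=ctrl.get_obs();print(o,ctrl.pinch_z)
for n in("top","side"):
    c=camera(n);cv2.imwrite(f"pics/{n}0.png",c["img"]);np.save(n,cloud(c));print(n,np.linalg.inv(c["view"])[:3].round(3).tolist(),c["k1"],c["intrinsics"][0,0])
E
```

```text
{'time_s': 0.0, 'qpos': array([-1.22957077e+00,  3.00428579e-01,  1.52160427e+00,  8.33178588e-06,
        1.32071050e+00, -6.66075308e-02]), 'joint_vel': array([ 1.84432320e-05, -7.78257485e-04,  5.69222060e-04, -4.61943190e-04,
       -1.11785415e-03,  6.53297906e-04]), 'tau': array([-9.79356191e-04, -5.31814027e+01, -3.52740026e+01,  7.07681291e-02,
        2.44451640e-02, -1.17370096e-04]), 'ee_pos': array([ 0.2180449 , -0.50463262,  0.20489985]), 'eef_rot': array([-3.14044504e+00, -8.46412326e-05,  4.07830969e-01]), 'force': array([ 0.03394316,  0.14024813, -0.4141312 ]), 'moment': array([-0.00796885, -0.05141844, -0.00728652]), 'grip_force': 0.0, 'grip_width': 0.09404270091321872} -0.0188
top [[0.003, -0.998, 0.065, 0.469], [-1.0, -0.004, -0.008, 0.043], [0.008, -0.065, -0.998, 1.621]] -5.6567344313188084e-05 615.9440442722957
side [[0.903, -0.176, 0.392, -0.174], [-0.43, -0.343, 0.835, -1.536], [-0.012, -0.923, -0.385, 0.798]] -0.1451259021500749 577.4094362879707
```

View pics/top0.png

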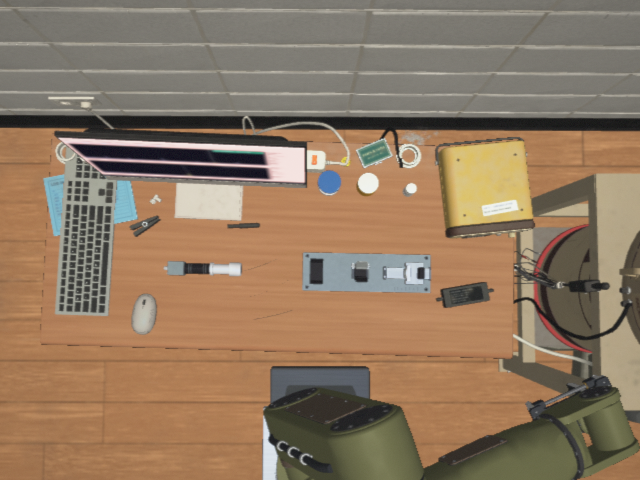

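View pics/side0.png

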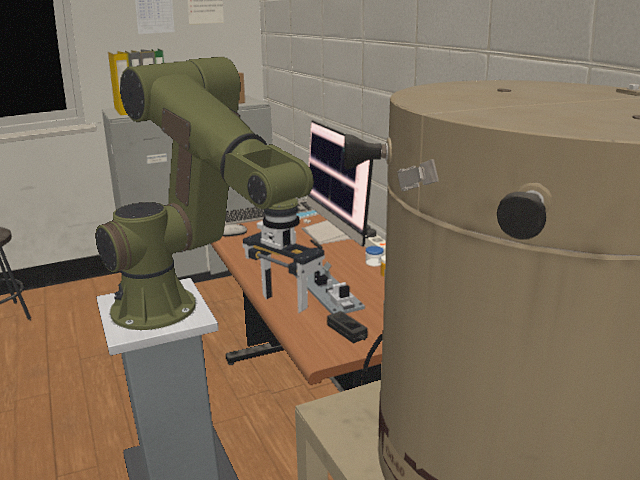

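The top view shows the probe at about (205,268), head to the right. The stand spans cols 303–431 with the rear rest at (317,270), clip at (360,270) and carriage at (400–425,272). The mouse is at (145,313) and the adapter at (466,295). Next I'll measure these.

```bash
python3 - <<'E'
from h import *
im=cv2.imread("pics/top0.png");P=np.load("top.npy")
cv2.imwrite("pics/crop.png",cv2.resize(im[240:305,155:435],None,fx=2.85,fy=5.7/2,interpolation=cv2.INTER_CUBIC))
np.set_printoptions(precision=4,suppress=True,linewidth=180)
def blob(u0,u1,v0,v1,lo,hi):
    p=P[v0:v1,u0:u1].reshape(-1,3);p=p[(p[:,2]>lo)&(p[:,2]<hi)];return p
print("table z",np.nanmedian(P[300:330,200:280,2]))
p=blob(160,250,255,282,.012,.06);print("probe",len(p),p.min(0),p.max(0))
for y0 in np.arange(p[:,1].min(),p[:,1].max(),.01):
    q=p[(p[:,1]>=y0)&(p[:,1]<y0+.01)]
    if len(q): print(y0.round(3),len(q),q[:,0].min(),q[:,0].max(),q[:,2].max())
p=blob(295,440,245,300,.006,.018)
r=cv2.minAreaRect((p[:,:2]*1000).astype(np.float32));print("base",r,p[:,2].mean())
print(cv2.boxPoints(r))
Z=(P[250:296:2,300:436:3,2]*1000);print(np.nan_to_num(Z).astype(int))
E
```

```text
table z 0.00032831867912719304
probe 898 [0.4927 0.2171 0.0124] [0.5284 0.4283 0.0462]
0.217 53 0.49279295661712075 0.5241053694456451 0.04014349832710473
0.227 54 0.49266713407630586 0.5267749956561482 0.0446102354814375
0.237 57 0.4927150835635517 0.5267125455229695 0.042336254708321475
0.247 36 0.4978252101644278 0.5215215396345122 0.036374006602209796
0.257 36 0.4978284221742115 0.5212381583688347 0.03749495522811275
0.267 38 0.497738258877497 0.5212317709377697 0.03738267736480383
0.277 40 0.4977521876323808 0.5210814875537777 0.03592291685089788
0.287 51 0.49515273763586326 0.526302066213815 0.040037017093840666
0.297 40 0.49760038528109357 0.5238689402691389 0.04251427486067283
0.307 43 0.4975548845473646 0.5239513719100517 0.0407609197659109
0.317 43 0.4975893642151675 0.5236636335757253 0.03765313376492152
0.327 42 0.4975166506216049 0.5236448718788957 0.03982814692884573
0.337 41 0.4975169552028785 0.523632607719665 0.03717907191078851
0.347 43 0.49750577588822625 0.5235044719771194 0.039661677259128725
0.357 55 0.4946642167258962 0.5284342403820049 0.046025770180950554
0.367 53 0.4946569649606341 0.5282226284503472 0.04615242276722187
0.377 58 0.4945829918326631 0.5281973647220798 0.042314022173259414
0.387 51 0.4946128867505792 0.5281616517524607 0.04332477819574487
0.397 51 0.49456770749460266 0.5280837227361791 0.04156053075951527
0.407 12 0.5076068498593294 0.5156283901353232 0.027886053756216667
0.427 1 0.5026896845531607 0.5026896845531607 0.013717379160447019
base ((502.2941589355469, -112.14222717285156), (141.51588439941406, 378.4787292480469), 0.19788633286952972) 0.011927817157789133
[[ 430.8831   76.8516]
 [ 432.1902 -301.6248]
 [ 573.7053 -301.1361]
 [ 572.3981   77.3404]]
[[ 0  0  4 ...  0 -3 -1]
 [-3 17 10 ... -3  2 -7]
 [ 2 15 16 ...  6 -3 -3]
 ...
 [ 0  9 18 ... 11  0 -3]
 [-2  2  0 ... 21  4  0]
 [ 9  4 -2 ...  2 -2 -5]]
```

View pics/crop.png

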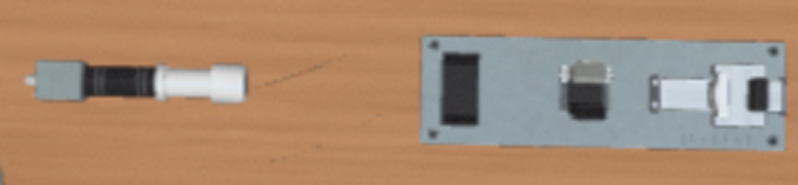

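The crop shows the stand with its grey jaw (585,72) on the world +x side, the black prong below it (587,103), and the carriage grip at (757,93). Stand x is about world −y, and the probe already points the same way. I'll refine the poses by intersecting rays with known-height planes.

```bash
cat >> h.py <<'E'
def px2plane(c,uv,z):
    K=c["intrinsics"];uv=np.asarray(uv,float).reshape(-1,1,2)
    n=cv2.undistortPoints(uv,K,np.array([c["k1"],0,0,0,0.]))[:,0]
    M=np.linalg.inv(c["view"]);d=np.c_[n,np.ones(len(n))]@M[:3,:3].T
    t=(z-M[2,3])/d[:,2];return M[:3,3]+t[:,None]*d
def rect(c,mask,z):
    m=cv2.connectedComponentsWithStats(mask.astype(np.uint8))
    i=1+np.argmax(m[2][1:,4]);cs,_=cv2.findContours((m[1]==i).astype(np.uint8),cv2.RETR_EXTERNAL,cv2.CHAIN_APPROX_NONE)
    p=px2plane(c,cs[0][:,0],z)
    r=cv2.minAreaRect((p[:,:2]*1000).astype(np.float32));return r,p,m[2][i]
E
python3 - <<'E'
from h import *
c=camera("top");im=c["img"].astype(int);np.set_printoptions(precision=4,suppress=True)
b=im[...,0]-im[...,2]
m=np.zeros((480,640),bool);m[245:300,295:440]=b[245:300,295:440]>-15
m=cv2.morphologyEx(m.astype(np.uint8),cv2.MORPH_CLOSE,np.ones((5,5)))
r,p,s=rect(c,m,.012);print("base",r,s)
m=np.zeros((480,640),bool);m[255:284,155:250]=b[255:284,155:250]>-25
r,p,s=rect(c,m,.018);print("probe",r,s)
for a,q,nm,uv,z in [(0,0,"clip black c",(155+587/2.85,240+103/2.85),.06),(0,0,"jaw",(155+587/2.85,240+72/2.85),.07),(0,0,"grip",(155+757/2.85,240+94/2.85),.069),(0,0,"rest",(155+460/2.85,240+89/2.85),.044)]:
    print(nm,px2plane(c,[uv],z))
# black rest / grip masks
g=im.max(2)
for nm,(u0,u1,v0,v1),z in [("rest",(306,328,253,287),.040),("grip",(410,430,260,285),.069)]:
    m=np.zeros((480,640),bool);m[v0:v1,u0:u1]=g[v0:v1,u0:u1]<75
    print(nm,rect(c,m,z)[0],rect(c,m,z)[2])
# probe axis by edge midpoints per column
m=b>-25;M=[]
for u in list(range(170,184))+list(range(232,241)):
    v=np.where(m[255:284,u])[0]+255;M.append((u,(v.min()+v.max())/2))
q=px2plane(c,M,.018);print("probe ends mid",q[:14].mean(0),q[14:].mean(0),"fit",np.polyfit(q[:,1],q[:,0],1))
E
```

```text
base ((501.5926208496094, -109.56291198730469), (333.1647033691406, 97.94752502441406), 89.06500244140625) [ 303  253  128   40 4777]
probe ((510.90625, 317.05352783203125), (200.05752563476562, 34.2957878112793), 89.27253723144531) [164 261  78  15 846]
clip black c [[ 0.4905 -0.0913  0.06  ]]
jaw [[ 0.5177 -0.0904  0.07  ]]
grip [[ 0.4988 -0.241   0.069 ]]
rest [[0.5029 0.0215 0.044 ]]
rest ((503.7451171875, 22.19247055053711), (29.065526962280273, 62.5719108581543), 87.4751205444336) [310 259  13  25 284]
grip ((500.0450744628906, -240.7358856201172), (12.632827758789062, 22.821128845214844), 89.5557861328125) [418 268   6  10  59]
probe ends mid [0.5116 0.3846 0.018 ] [0.5086 0.2302 0.018 ] fit [0.0194 0.5042]
```

```bash
python3 -m inch '1 0 0 0 0 0 -1;1 0 0 0 0 0 -1;1 0 0 0 0 0 -1;1 0 0 0 0 0 -1;1 0 0 0 0 0 -1;1 0 0 0 0 0 -1;1 0 0 0 0 0 -0.57;1 1 0.6 0 0 0 0;1 1 0.6 0 0 0 0;1 1 0.6 0 0 0 0'
python3 -m inch '1 1 0.6 0 0 0 0;1 1 0.6 0 0 0 0;1 1 0.6 0 0 0 0;1 1 0.6 0 0 0 0;1 1 0.6 0 0 0 0;1 1 0.6 0 0 0 0;1 1 0.4 0 0 0 0;1 1 0.4 0 0 0 0;1 1 0.3 0 0 0 0;1 1 0.3 0 0 0 0'
python3 -m inch '1 1 0.3 0 0 0 0;1 1 0.3 0 0 0 0;1 1 0.2 0 0 0 0;1 1 0.2 0 0 0 0;1 1 0 0 0 0 0;1 1 0 0 0 0 0;1 1 0 0 0 0 0;1 1 0 0 0 0 0;1 1 0 0 0 0 0;1 1 0 0 0 0 0'
python3 - <<'E'
from h import *
print(rows([.5109,.3151,.2]),ctrl.get_obs()["qpos"])
E
```

```text
time_s: 1.4
ee_pos: [0.274, -0.4148, 0.2052]
eef_rot: [-3.141, -0.0, 1.554]
force: [0.9, -0.7, 0.2]
grip_width: 0.094
grip_force: 0.0
time_s: 2.65
ee_pos: [0.4286, -0.1172, 0.2053]
eef_rot: [-3.141, -0.0, 1.554]
force: [0.4, -0.8, 0.2]
grip_width: 0.0942
grip_force: 0.0
time_s: 3.9
ee_pos: [0.4632, 0.1822, 0.2053]
eef_rot: [-3.141, 0.0, 1.555]
force: [0.0, -0.8, 0.1]
grip_width: 0.0943
grip_force: 0.0
[4.45582843 1.51829504 0.17576842] [ 3.01151478e-01  1.83579725e-01  1.66569260e+00 -1.41697316e-05
  1.29260809e+00  3.17432688e-01]
```

```bash
python3 -m inch '1 1 0.4 0 0 0 0;1 1 0.4 0 0 0 0;1 1 0.4 0 0 0 0;1 1 0.3 0.5 0 0 0;1 0.45 0 1 0 0 0;1 0 0 1 0 0 0;1 0 0 0 0 0 0;1 0 0 0 0 0 0'
python3 - <<'E'
from h import *
c=camera("wrist");cv2.imwrite("pics/w1.png",c["img"]);o=ctrl.get_obs();print(rows([.5109,.3151,.004]),np.linalg.inv(c["view"]).round(3))
b=c["img"].astype(int);P=cloud(c);np.save("w1",P)
K=c["intrinsics"]
for d in (-.149,-.137,-.095,-.062,-.029,-.021,0,.021,.051):
    w=np.array([.5101-.016*d,.2681-d,.018,1]);q=c["view"]@w
    uv,_=cv2.projectPoints(q[None,:3],np.zeros(3),np.zeros(3),K,np.array([c["k1"],0,0,0,0.]));print(d,uv.ravel().round())
p=P.reshape(-1,3);p=p[(p[:,2]>.012)&(p[:,2]<.06)&(abs(p[:,0]-.51)<.04)]
for y in np.arange(.20,.42,.01):
    q=p[(p[:,1]>=y)&(p[:,1]<y+.01)]
    if len(q)>10: print(y.round(3),len(q),np.percentile(q[:,0],[1,99]).round(4),(np.percentile(q[:,0],[1,99]).mean()).round(4),np.percentile(q[:,2],99).round(4))
E
```

```text
time_s: 4.9
ee_pos: [0.511, 0.314, 0.1317]
eef_rot: [3.14, -0.001, 1.554]
force: [0.6, 0.3, 0.5]
grip_width: 0.0943
grip_force: 0.0
[ 0.02913319 -0.01475202  4.26765161] [[ 1.    -0.017 -0.004  0.512]
 [-0.017 -0.964 -0.265  0.391]
 [ 0.001  0.265 -0.964  0.312]
 [ 0.     0.     0.     1.   ]]
-0.149 [325.  98.]
-0.137 [325. 117.]
-0.095 [325. 178.]
-0.062 [325. 223.]
-0.029 [325. 265.]
-0.021 [325. 274.]
0 [325. 300.]
0.021 [325. 324.]
0.051 [325. 357.]
0.21 69 [0.493  0.5233] 0.5081 0.0366
0.22 456 [0.4902 0.5247] 0.5075 0.038
0.23 519 [0.4906 0.5257] 0.5081 0.0378
0.24 720 [0.4909 0.5257] 0.5083 0.0377
0.25 394 [0.4959 0.5211] 0.5085 0.0329
0.26 394 [0.4962 0.5212] 0.5087 0.0327
0.27 408 [0.4963 0.5212] 0.5088 0.0334
0.28 368 [0.4958 0.5213] 0.5086 0.0328
0.29 618 [0.4925 0.5251] 0.5088 0.0368
0.3 464 [0.4957 0.5222] 0.5089 0.034
0.31 497 [0.4953 0.523 ] 0.5092 0.0343
0.32 514 [0.4956 0.5232] 0.5094 0.0344
0.33 515 [0.496  0.5232] 0.5096 0.0342
0.34 536 [0.4962 0.5232] 0.5097 0.0343
0.35 551 [0.4958 0.5232] 0.5095 0.0343
0.36 636 [0.4928 0.5269] 0.5099 0.0385
0.37 808 [0.4925 0.5276] 0.51 0.0387
0.38 826 [0.4928 0.5276] 0.5102 0.0388
0.39 856 [0.4926 0.5276] 0.5101 0.0388
0.4 614 [0.4934 0.5276] 0.5105 0.0386
0.41 179 [0.5058 0.5155] 0.5106 0.0257
```

View pics/w1.png

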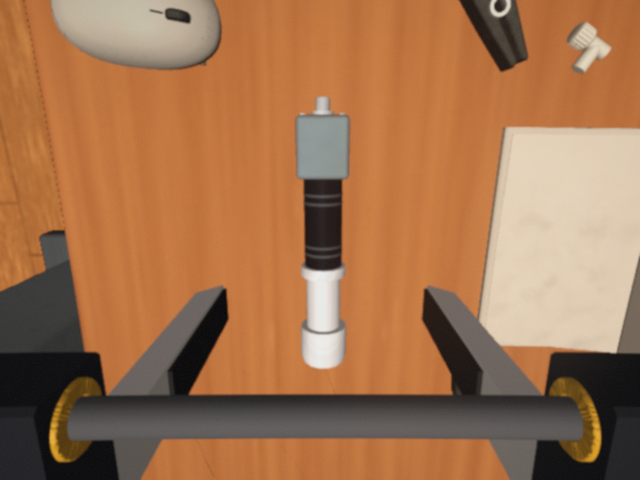

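The wrist view shows the probe centred at column 324, with the box at rows 115–178, the black barrel at 180–268 and the head at 320–365. This matches the estimate to about 1 mm. Descend and grasp.

```bash
python3 -m inch '1 0.03 -0.06 1 0 0 0;1 0 0 1 0 0 0;1 0 0 1 0 0 0;1 0 0 1 0 0 0;1 0 0 0.25 0 0 0;1 0 0 0 0 0 0;-1 0 0 0 0 0 0;-1 0 0 0 0 0 0;-1 0 0 0 0 0 0;-1 0 0 0 0 0 0' 50
python3 -m inch '-1 0 0 0 0 0 0;-1 0 0 0 0 0 0;-1 0 0 0 0 0 0;-1 0 0 -0.5 0 0 0;-1 0 0 -1 0 0 0;-1 0 0 -1 0 0 0;-1 0 0 -1 0 0 0;-1 0 0 -1 0 0 0;-1 0 0 0 0 0 0'
python3 - <<'E'
from h import *
print(rows([.5027,-.0451,.14]))
E
```

```text
time_s: 6.2
ee_pos: [0.5088, 0.3149, 0.0032]
eef_rot: [3.141, -0.0, 1.555]
force: [0.1, -0.4, -0.3]
grip_width: 0.0576
grip_force: 0.0
time_s: 7.32
ee_pos: [0.5095, 0.3153, 0.1405]
eef_rot: [3.138, -0.002, 1.555]
force: [-0.1, -0.3, -2.9]
grip_width: 0.0268
grip_force: 50.0
[-1.20169197e+01 -3.13042752e-02 -8.12714985e-03]
```

```bash
python3 -m inch '-1 -1 0 0 0 0 0;-1 -1 0 0 0 0 0;-1 -1 0 0 0 0 0;-1 -1 0 0 0 0 0;-1 -1 0 0 0 0 0;-1 -1 0 0 0 0 0;-1 -1 0 0 0 0 0;-1 -1 0 0 0 0 0;-1 -1 0 0 0 0 0;-1 -1 0 0 0 0 0'
python3 -m inch '-1 -1 0 0 0 0 0;-1 -0.95 -0.03 0 0 0 0;-1 0 0 0 0 0 0;-1 0 0 0 0 0 0;-1 0 0 0 0 0 0'
cat > m.py <<'E'
from h import *
import sys
c=camera("wrist");cv2.imwrite(sys.argv[1],c["img"]);o=ctrl.get_obs();print(o["ee_pos"],o["eef_rot"])
P=cloud(c).reshape(-1,3)
def slc(lo,hi,x0,x1,ys,tag):
    p=P[(P[:,2]>lo)&(P[:,2]<hi)&(P[:,0]>x0)&(P[:,0]<x1)]
    for y in ys:
        q=p[(p[:,1]>=y)&(p[:,1]<y+.01)]
        if len(q)>10: a=np.percentile(q[:,0],[1,99]);print(tag,round(y,3),len(q),a.round(4),a.mean().round(4),np.percentile(q[:,2],[50,99]).round(4))
slc(.005,.02,.43,.57,np.arange(-.15,.07,.02),"base")
slc(.022,.05,.45,.55,np.arange(0,.045,.01),"rest")
slc(.10,.2,.47,.54,np.arange(-.15,.08,.01),"probe")
E
python3 m.py pics/w2.png
```

```text
time_s: 8.57
ee_pos: [0.5031, 0.014, 0.1367]
eef_rot: [-3.14, -0.0, 1.554]
force: [0.2, -0.4, -2.7]
grip_width: 0.0269
grip_force: 50.0
time_s: 9.2
ee_pos: [0.5019, -0.0428, 0.1376]
eef_rot: [-3.141, -0.0, 1.555]
force: [0.1, 0.7, -2.8]
grip_width: 0.0266
grip_force: 50.0
[ 0.50192204 -0.0428321   0.13774692] [-3.14128002e+00 -1.33947046e-04  1.55544025e+00]
base -0.09 303 [0.4513 0.5508] 0.5011 [0.0129 0.0145]
base -0.07 709 [0.4521 0.5509] 0.5015 [0.013  0.0146]
base -0.05 731 [0.4524 0.5512] 0.5018 [0.013  0.0147]
base -0.03 712 [0.4525 0.5514] 0.502 [0.0131 0.0146]
base -0.01 452 [0.4528 0.5517] 0.5022 [0.013  0.0147]
base 0.01 471 [0.4531 0.552 ] 0.5025 [0.0131 0.0148]
base 0.03 493 [0.4537 0.5535] 0.5036 [0.0131 0.0149]
base 0.05 430 [0.4543 0.5536] 0.504 [0.013  0.0169]
rest 0.02 13 [0.5351 0.5354] 0.5353 [0.0446 0.0461]
probe -0.13 62 [0.4827 0.5181] 0.5004 [0.1588 0.1639]
probe -0.12 1016 [0.4833 0.5185] 0.5009 [0.1662 0.1718]
probe -0.11 1636 [0.4841 0.5169] 0.5005 [0.1653 0.1715]
probe -0.1 278 [0.4911 0.5096] 0.5004 [0.1663 0.168 ]
probe -0.08 379 [0.4884 0.5137] 0.501 [0.1641 0.1673]
probe -0.07 1176 [0.4864 0.516 ] 0.5012 [0.1688 0.1716]
probe -0.06 1556 [0.4869 0.5151] 0.501 [0.1663 0.1832]
probe -0.05 1848 [0.488  0.5151] 0.5016 [0.1669 0.1987]
probe -0.04 5719 [0.4766 0.5269] 0.5018 [0.1708 0.1994]
probe -0.03 1463 [0.4885 0.5152] 0.5019 [0.1661 0.1687]
probe -0.02 1553 [0.4883 0.5152] 0.5017 [0.1662 0.1689]
probe -0.01 1636 [0.4887 0.5156] 0.5021 [0.1662 0.1688]
probe 0.0 1689 [0.4863 0.5187] 0.5025 [0.1677 0.1727]
probe 0.01 2645 [0.4849 0.5199] 0.5024 [0.1717 0.1732]
probe 0.02 2803 [0.4851 0.5199] 0.5025 [0.1718 0.1732]
probe 0.03 2989 [0.4852 0.5201] 0.5026 [0.1718 0.1734]
probe 0.04 2618 [0.4856 0.5202] 0.5029 [0.1716 0.1733]
probe 0.05 792 [0.4965 0.5089] 0.5027 [0.1581 0.162 ]
probe 0.06 26 [0.4986 0.5069] 0.5028 [0.1577 0.1591]
```

View pics/w2.png

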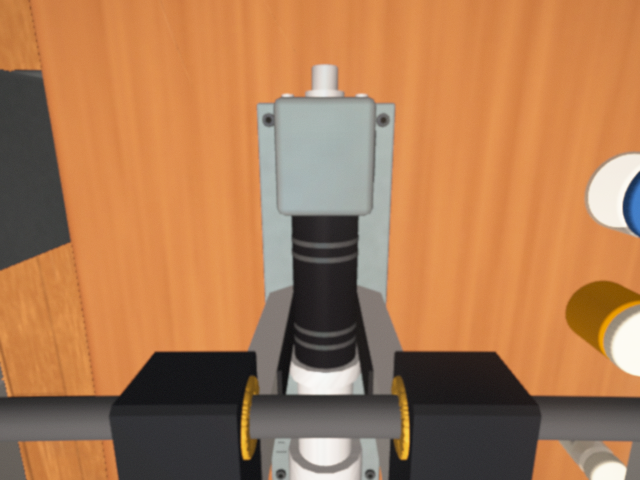

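The wrist view shows the probe held straight over the stand: box at (325,155), and the base rear edge at row 105 lies symmetric about column 326. Alignment is within 0.5 mm and it needs about 2 mm more forward. Lower to just above the mouth.

```bash
python3 -m inch '-1 -0.08 0.01 1 0 0 0;-1 0 0 1 0 0 0;-1 0 0 0.8 0 0 0;-1 0 0 0 0 0 0;-1 0 0 0 0 0 0' 60
python3 -m inch '-1 0 0 0.12 0 0 0;-1 0 0 0.12 0 0 0;-1 0 0 0 0 0 0'
python3 -m inch '-1 0 0 0.12 0 0 0;-1 0 0 0.12 0 0 0;-1 0 0 0 0 0 0'
```

```text
time_s: 9.88
ee_pos: [0.5028, -0.0458, 0.0549]
eef_rot: [3.14, 0.0, 1.555]
force: [0.1, 0.5, -2.3]
grip_width: 0.0267
grip_force: 59.9
time_s: 10.25
ee_pos: [0.502, -0.046, 0.0473]
eef_rot: [-3.141, 0.0, 1.554]
force: [-6.6, -0.6, 5.4]
grip_width: 0.0268
grip_force: 60.0
time_s: 10.62
ee_pos: [0.5025, -0.046, 0.0398]
eef_rot: [3.141, 0.0, 1.555]
force: [0.4, -0.5, -2.0]
grip_width: 0.0268
grip_force: 59.9
```

```bash
python3 -m inch '-1 0 0 0.12 0 0 0;-1 0 0 0.12 0 0 0;-1 0 0 0 0 0 0'
python3 -m inch '-1 0 0 0.06 0 0 0;-1 0 0 0 0 0 0'
python3 -m inch '-1 0 0 0.06 0 0 0;-1 0 0 0 0 0 0'
```

```text
time_s: 11.0
ee_pos: [0.5026, -0.0462, 0.0323]
eef_rot: [3.141, 0.0, 1.554]
force: [1.7, -2.3, -4.0]
grip_width: 0.0266
grip_force: 60.0
time_s: 11.25
ee_pos: [0.5024, -0.046, 0.0305]
eef_rot: [3.141, 0.0, 1.554]
force: [1.8, -3.4, -1.5]
grip_width: 0.0264
grip_force: 60.0
time_s: 11.5
ee_pos: [0.5026, -0.046, 0.0293]
eef_rot: [3.141, 0.0, 1.555]
force: [0.1, -3.0, 6.1]
grip_width: 0.0271
grip_force: 60.0
```

```bash
python3 -m inch '-1 0 0 0.06 0 0 0;-1 0 0 0 0 0 0'
cat > k.py <<'E'
from h import *
c=camera("wrist");P=cloud(c).reshape(-1,3)
p=P[(P[:,0]>.47)&(P[:,0]<.54)&(P[:,2]>.03)&(P[:,2]<.09)]
for y in np.arange(-.15,.08,.01):
    q=p[(p[:,1]>=y)&(p[:,1]<y+.01)]
    if len(q)>10:print(round(y,3),len(q),np.percentile(q[:,0],[1,99]).round(4),np.percentile(q[:,2],[50,95]).round(4))
E
python3 k.py
```

```text
time_s: 11.75
ee_pos: [0.5027, -0.0461, 0.0289]
eef_rot: [3.14, 0.0, 1.555]
force: [-10.1, -2.1, 28.4]
grip_width: 0.0265
grip_force: 60.0
-0.13 123 [0.4827 0.5183] [0.0533 0.0579]
-0.12 1454 [0.4845 0.5158] [0.0587 0.0632]
-0.11 1424 [0.4792 0.5236] [0.0592 0.0731]
-0.1 1023 [0.4801 0.5232] [0.0669 0.0742]
-0.09 110 [0.4812 0.5224] [0.0705 0.0737]
-0.08 623 [0.4852 0.5185] [0.0554 0.0623]
-0.07 1771 [0.4873 0.5167] [0.0596 0.0631]
-0.06 1483 [0.4888 0.5157] [0.0587 0.0759]
-0.05 1813 [0.4889 0.5159] [0.0591 0.085 ]
-0.04 5456 [0.4775 0.5276] [0.0607 0.0876]
-0.03 1504 [0.4896 0.5164] [0.0583 0.0604]
-0.02 1583 [0.4896 0.5164] [0.0584 0.0605]
-0.01 1676 [0.4899 0.5167] [0.0584 0.0605]
0.0 2588 [0.4718 0.5342] [0.0632 0.0648]
0.01 4118 [0.4712 0.5347] [0.0635 0.065 ]
0.02 4363 [0.4713 0.5351] [0.0636 0.065 ]
0.03 4503 [0.4716 0.5353] [0.0636 0.0651]
0.04 1816 [0.4878 0.5218] [0.0632 0.0648]
0.05 514 [0.5001 0.5099] [0.0502 0.0517]
```

The axial hard stop and the box-top height (63 mm plus about 1 mm camera bias) show it is fully home. I'll relax the press, release, rise and look.

```bash
python3 -m inch '-1 0 0 -0.06 0 0 0;0 0 0 0 0 0 0;0 0 0 0 0 0 0;0 0 0 0 0 0 0;0 0 0 0 0 0 0;0 0 0 -0.5 0 0 0;0 0 0 -1 0 0 0;0 0 0 -1 0 0 0;0 0 0 -1 0 0 0;0 0 0 -1 0 0 0'
python3 -m inch '-1 -1 0 -0.2 0 0 0;-1 -1 0 0 0 0 0;-1 0 0 0 0 0 0;-1 0 0 0 0 0 0'
python3 k.py
python3 - <<'E'
from h import *
c=camera("wrist");cv2.imwrite("pics/w3.png",c["img"])
E
```

```text
time_s: 13.05
ee_pos: [0.5022, -0.0459, 0.1659]
eef_rot: [3.141, 0.0, 1.555]
force: [-0.5, -0.4, -0.6]
grip_width: 0.047
grip_force: 0.0
time_s: 13.55
ee_pos: [0.5012, -0.1055, 0.1702]
eef_rot: [3.141, -0.0, 1.554]
force: [-0.2, 0.1, -0.7]
grip_width: 0.0103
grip_force: 0.0
-0.15 65 [0.4836 0.5152] [0.0617 0.063 ]
-0.14 499 [0.4825 0.5174] [0.0615 0.064 ]
-0.13 561 [0.4828 0.5175] [0.0616 0.0643]
-0.12 659 [0.4831 0.5174] [0.0594 0.0639]
-0.11 692 [0.4765 0.5271] [0.0597 0.0744]
-0.1 966 [0.4762 0.5276] [0.0631 0.0746]
-0.09 1003 [0.4759 0.5276] [0.0632 0.0746]
-0.08 796 [0.4768 0.5261] [0.0586 0.0726]
-0.07 619 [0.4847 0.5175] [0.0594 0.0632]
-0.06 532 [0.4879 0.5154] [0.0583 0.0606]
-0.05 542 [0.4882 0.5154] [0.0583 0.0606]
-0.04 551 [0.4885 0.5154] [0.0584 0.0607]
-0.03 576 [0.4888 0.5163] [0.0582 0.0606]
-0.02 588 [0.4891 0.5162] [0.0583 0.0607]
-0.01 603 [0.4894 0.5162] [0.0585 0.0607]
0.0 1129 [0.4718 0.5349] [0.0624 0.0648]
0.01 1375 [0.4711 0.5353] [0.0634 0.0651]
0.02 1416 [0.4712 0.5354] [0.0635 0.0651]
0.03 1418 [0.4714 0.5353] [0.0635 0.0651]
0.04 496 [0.487  0.5216] [0.0635 0.0651]
0.05 170 [0.4998 0.5092] [0.0502 0.0521]
```

View pics/w3.png

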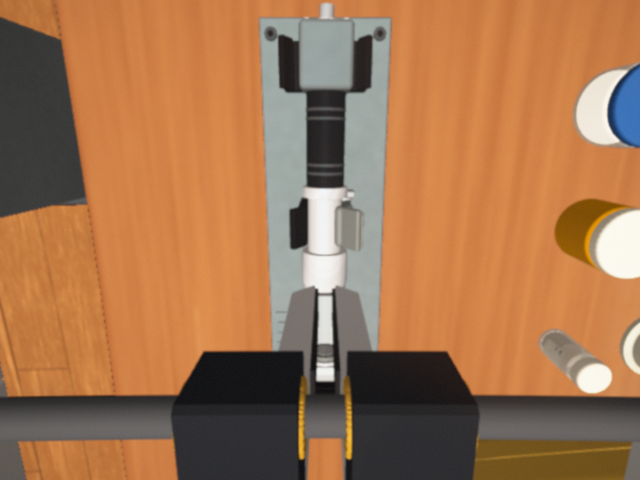

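The wrist view shows the probe fully home and level: box between the cheeks at (325,55), head top at 63 mm, jaw tab closed at (350,228). Before moving over the carriage I'll check clearance to the yellow box and measure the grip.

```bash
python3 - <<'E'
from h import *
P=np.load("top.npy").reshape(-1,3)
q=P[(P[:,1]<-.2)&(P[:,1]>-.6)&(P[:,0]>.53)&(P[:,0]<.95)&(P[:,2]>.06)]
print(q.min(0),q.max(0),np.percentile(q[:,0],1))
q=P[(abs(P[:,1]+.24)<.06)&(abs(P[:,0]-.5)<.05)&(P[:,2]>.045)]
print(q[np.argsort(q[:,1])][::3].round(4))
E
python3 -m inch '-1 -1 0 0 0 0 0;-1 -1 0 0 0 0 0;-1 -1 0 0 0 0 0;-1 -1 0 0 0 0 0;-1 -1 0 0 0 0 0;-1 -0.6 0 0 0 0 0;-1 0 0 0 0 0 0;-1 0 0 0 0 0 0'
```

```text
[ 0.59047983 -0.52513795  0.06005314] [ 0.84967056 -0.20597836  0.11115054] 0.5961194637150269
[[ 0.4762 -0.2488  0.0451]
 [ 0.4963 -0.2474  0.0669]
 [ 0.4912 -0.247   0.0689]
 [ 0.4862 -0.2468  0.0696]
 [ 0.5063 -0.2464  0.0729]
 [ 0.4887 -0.2448  0.0668]
 [ 0.5038 -0.2445  0.069 ]
 [ 0.4988 -0.2443  0.0703]
 [ 0.4912 -0.2435  0.0739]
 [ 0.4938 -0.2424  0.0663]
 [ 0.4862 -0.2418  0.0696]
 [ 0.4887 -0.2415  0.0712]
 [ 0.4938 -0.2403  0.0643]
 [ 0.5014 -0.2401  0.0659]
 [ 0.4963 -0.2397  0.0677]
 [ 0.4912 -0.2394  0.0692]
 [ 0.4987 -0.239   0.0716]
 [ 0.5039 -0.2377  0.0648]
 [ 0.4963 -0.2371  0.0678]
 [ 0.4862 -0.237   0.0682]
 [ 0.5088 -0.2368  0.0704]
 [ 0.5094 -0.2361  0.0459]
 [ 0.5014 -0.2359  0.0607]
 [ 0.5068 -0.2356  0.0482]
 [ 0.5119 -0.2353  0.0504]
 [ 0.4938 -0.2351  0.0652]
 [ 0.5041 -0.2347  0.0534]
 [ 0.5015 -0.234   0.0569]
 [ 0.5119 -0.2182  0.0452]
 [ 0.4938 -0.2132  0.0593]
 [ 0.5039 -0.2129  0.0617]
 [ 0.5089 -0.2127  0.0633]
 [ 0.5063 -0.2121  0.0669]
 [ 0.5164 -0.212   0.0681]
 [ 0.4964 -0.2112  0.0566]
 [ 0.4811 -0.2105  0.06  ]
 [ 0.4887 -0.2102  0.062 ]
 [ 0.4937 -0.21    0.0634]
 [ 0.4861 -0.2093  0.0679]
 [ 0.5166 -0.2081  0.0605]
 [ 0.514  -0.208   0.0613]
 [ 0.4887 -0.2079  0.0607]
 [ 0.5013 -0.2078  0.0621]
 [ 0.4863 -0.2075  0.0474]
 [ 0.4937 -0.2073  0.0649]
 [ 0.4837 -0.2069  0.051 ]
 [ 0.4938 -0.2062  0.0555]
 [ 0.5039 -0.2057  0.0593]
 [ 0.4988 -0.2052  0.0624]
 [ 0.5144 -0.2049  0.0483]
 [ 0.4863 -0.2044  0.0509]
 [ 0.4913 -0.2038  0.0549]
 [ 0.5039 -0.2033  0.0582]
 [ 0.4988 -0.2025  0.0632]
 [ 0.4938 -0.2015  0.0534]
 [ 0.4989 -0.2009  0.0572]
 [ 0.509  -0.2008  0.0585]
 [ 0.4965 -0.1997  0.0482]]
time_s: 14.65
ee_pos: [0.4987, -0.273, 0.1698]
eef_rot: [-3.142, -0.0, 1.555]
force: [0.7, 0.4, 0.3]
grip_width: 0.0005
grip_force: 0.0
```

```bash
python3 -m inch '-1 0 0 1 0 0 0;-1 0 0 1 0 0 0;-1 0 0 1 0 0 0;-1 0 0 0.9 0 0 0;-1 0 0 0 0 0 0;-1 0.3 0 0 0 0 0;-1 0.3 0 0 0 0 0;-1 0 0 0 0 0 0'
python3 -m inch '-1 0.3 0 0 0 0 0;-1 0.3 0 0 0 0 0;-1 0.3 0 0 0 0 0;-1 0.3 0 0 0 0 0;-1 0 0 0 0 0 0'
```

```text
time_s: 15.65
ee_pos: [0.4992, -0.2552, 0.0537]
eef_rot: [3.141, 0.001, 1.555]
force: [-0.4, -1.0, -0.2]
grip_width: 0.0004
grip_force: 0.0
time_s: 16.27
ee_pos: [0.4993, -0.2191, 0.0527]
eef_rot: [-3.141, -0.0, 1.555]
force: [0.9, -0.7, 1.5]
grip_width: 0.0001
grip_force: 0.0
```

```bash
python3 -m inch '-1 0.3 0 0 0 0 0;-1 0.25 0 0 0 0 0;-1 0 0 0 0 0 0'
python3 -m inch '-1 0.1 0 0 0 0 0;-1 0.06 0 0 0 0 0;-1 0 0 0 0 0 0'
python3 -m inch '-1 0.05 0 0 0 0 0;-1 0 0 0 0 0 0'
```

```text
time_s: 16.65
ee_pos: [0.4996, -0.2101, 0.053]
eef_rot: [3.139, 0.012, 1.554]
force: [-1.5, -55.1, -15.2]
grip_width: 0.0006
grip_force: 27.7
time_s: 17.02
ee_pos: [0.4996, -0.2096, 0.0532]
eef_rot: [3.138, 0.018, 1.553]
force: [-3.4, -87.0, -23.1]
grip_width: -0.0
grip_force: 43.5
time_s: 17.27
ee_pos: [0.4996, -0.2095, 0.0532]
eef_rot: [3.137, 0.02, 1.553]
force: [-3.9, -98.4, -25.6]
grip_width: 0.0005
grip_force: 48.5
```

Force came up well before the expected position, so I'll back off at once and look.

```bash
python3 -m inch '-1 -0.7 0 0 0 0 0;-1 -0.3 0 0 0 0 0;-1 0 0 -1 0 0 0;-1 -0.5 0 -1 0 0 0;-1 -1 0 -1 0 0 0;-1 0 0 -0.5 0 0 0;-1 0 0 0 0 0 0'
python3 - <<'E'
from h import *
c=camera("top");im=c["img"];cv2.imwrite("pics/t2.png",cv2.resize(im[245:300,295:440],None,fx=5,fy=5,interpolation=cv2.INTER_CUBIC))
c=camera("wrist");cv2.imwrite("pics/w4.png",c["img"])
P=cloud(c).reshape(-1,3);p=P[(abs(P[:,0]-.5)<.012)&(P[:,2]>.02)&(P[:,2]<.09)&(P[:,1]<-.08)]
for y in np.arange(-.27,-.08,.004):
    q=p[(p[:,1]>=y)&(p[:,1]<y+.004)]
    if len(q)>5:print(round(y,3),len(q),np.percentile(q[:,2],[5,50,95]).round(4))
E
```

```text
time_s: 18.15
ee_pos: [0.4989, -0.2712, 0.1581]
eef_rot: [3.141, 0.0, 1.555]
force: [0.1, 0.0, -0.8]
grip_width: 0.0007
grip_force: 0.0
-0.27 136 [0.0221 0.0231 0.0242]
-0.266 145 [0.0219 0.0231 0.0241]
-0.262 145 [0.0214 0.0229 0.0241]
-0.258 144 [0.022  0.023  0.0243]
-0.254 148 [0.0219 0.0231 0.0243]
-0.25 148 [0.022  0.023  0.0243]
-0.246 151 [0.0219 0.0231 0.0241]
-0.242 153 [0.0221 0.0231 0.0242]
-0.238 155 [0.0222 0.0231 0.0242]
-0.234 158 [0.0218 0.023  0.0243]
-0.23 162 [0.0219 0.0231 0.0243]
-0.226 156 [0.0221 0.0231 0.0242]
-0.222 158 [0.022  0.0231 0.0241]
-0.218 170 [0.0218 0.0231 0.0242]
-0.214 167 [0.0218 0.0231 0.0242]
-0.21 156 [0.022  0.0231 0.0245]
-0.206 126 [0.0218 0.0364 0.0627]
-0.202 220 [0.0616 0.0693 0.0708]
-0.198 242 [0.0688 0.0701 0.0713]
-0.194 245 [0.069  0.0702 0.0713]
-0.19 222 [0.0614 0.0686 0.0704]
-0.186 170 [0.0359 0.0372 0.0382]
-0.182 203 [0.036  0.0371 0.0382]
-0.178 204 [0.0361 0.0371 0.0384]
-0.174 206 [0.0361 0.0372 0.0384]
-0.17 352 [0.0364 0.0386 0.0627]
-0.166 256 [0.0621 0.0632 0.0642]
-0.162 234 [0.0618 0.0629 0.0642]
-0.158 210 [0.0531 0.0585 0.0616]
-0.154 93 [0.0516 0.0569 0.0588]
-0.146 360 [0.0363 0.0534 0.0621]
-0.142 288 [0.0581 0.0617 0.0638]
-0.138 282 [0.0596 0.0625 0.0645]
-0.134 280 [0.0593 0.0627 0.0645]
-0.13 281 [0.0597 0.0625 0.0646]
-0.126 292 [0.0598 0.0626 0.0644]
-0.122 295 [0.0597 0.0626 0.0645]
-0.118 281 [0.0596 0.0625 0.0647]
-0.114 9 [0.0584 0.0602 0.061 ]
```

View pics/t2.png

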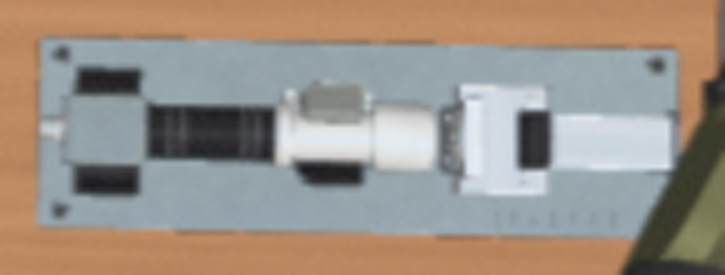

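View pics/w4.png

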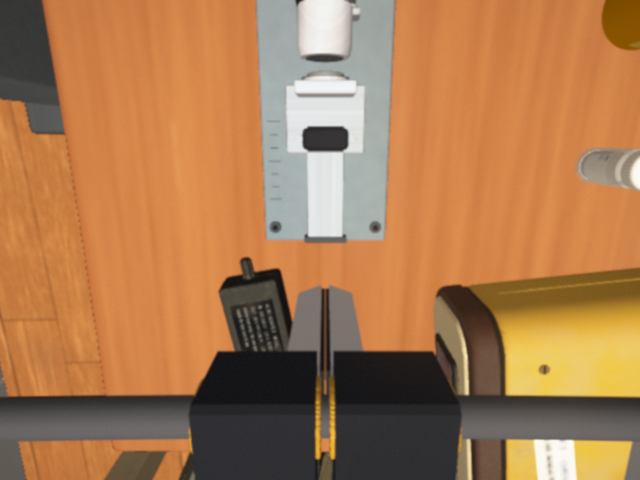

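The pictures show the grip (402,273 in full-frame pixels) has moved about 45 mm. The carriage plate is against the rail's end-stop block, which was visible at col ~385 in the first image. The source disc still has a gap of about 7 mm to the probe window, so the hard resistance was the end stop and not the probe. The probe is unmoved, the jaw is closed and the adapter was not touched.

```bash
python3 -c "
from station import ticket
print(ticket.hand_in())"
```

```text
the job is handed in; nothing more can be done
None
```

The probe is pressed home in the fork clip with the jaw closed over it, the carriage is against its end stop, the arm is clear of everything, and the job is handed in. It returned no verdict. The carriage stopped after about 45 mm of travel, which I took as the end stop because it held against about 98 N; that push stayed under the 120 N wrist limit but was harder than I intended.

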